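Clamp a power module in the rail holder

ROBOT

A 6-joint arm with a two-finger parallel gripper is mounted at the origin on the work surface. World frame = base frame: x ahead of the robot, y to its left, z up, the work surface at z = 0. Lengths are in m, angles in rad, forces in N, time in s.
With the tool pointing down it reaches from about 0.275 to 0.75 m from the base axis. Payload 10.2 kg.
Tool frame: the origin (TCP) lies midway between the tips of the shut fingers; the grasp point (between the pads) lies 19 mm behind it (env.hold_point_z is the distance from the TCP to the grasp point, in m); z points along the fingers, y is the line along which they close (so a half turn about z gives the same grasp; the last joint's range is limited). The gripper opens to 85 mm and grips with 20 to 120 N. Pads are 22 mm wide; open, the fingers measure 114 mm over their backs; the gripper's body (76 mm by 85 mm) begins 54 mm behind the grasp point. The pads swing forward as they close: fully open they stand 13 mm farther back than shut.
Start: joints at [-1.5, 0.313, 1.498, -0, 1.331, -0.223], TCP at [0.152, -0.503, 0.231] pointing down, gripper open.
Joint ranges: [-2.94, 2.94], [-0.97, 2.17], [0.19, 2.56], [-1.23, 4.37], [0.02, 3.11], [-2.88, 2.88]. Speed limits (rad/s): [2.39, 2.39, 3.01, 3.14, 3.14, 3.14].

INTERFACE

Orientations are given as a unit quaternion [x, y, z, w].
In Python, from bench import env, kinematics, monitor, eyes, job gives the robot as it stands. The module is installed in compiled form; this text tells all that it offers. Calls block until the motion is done:
- env.reach(position, orientation): joint-space move of the TCP to a pose.
- env.movel(position, velocity=0.15, frame=None, guard=None): straight line of the TCP; frame=None keeps the orientation; velocity is the mean speed in m/s. With guard (N) it stops when the force on the tool has changed by that much, and returns True; else False.
- env.set_joints(angles): joint-space move.
- env.release() and env.close_gripper(effort=None): open the fingers fully, or close them until they stop; effort is the grip in N (None keeps the last).
- env.hold(seconds).
- kinematics.ik(position, orientation): joint angles nearest the present ones, or None.
- monitor.sense(): the state.
- eyes.grab_frame(name): name is "scene" or "top" or "wrist"; returns a dict with "frame" (420x560x3 uint8, red, green, blue), "mtx" (3x3 intrinsics, pixels), "view" (4x4, takes a point from world to camera coordinates). Camera axes: x right, y down, z forward; pixel columns grow to the right and rows downward; lengths in m; the calibration is good to about 2 mm. The wrist camera is an equidistant fisheye: a pixel r from the principal point sees the ray r / f radians off the axis. A picture is of the moment at which its call begins. There is no depth.
A pose or a line that the arm cannot do raises env.MotionError and nothing moves.
- job.hand_in(): hands the job in; it is judged then, once.
The state is a dict: "clock": time; "joints": joint angles; "qvel": joint speeds; "joint_efforts": joint torques, N m; "position": TCP position; "ee_rot": TCP orientation; "contact_force": force on the tool from outside, world axes, zero at the start; "ft_torque": the same for the moment, N m; "finger_gap": opening from 0.0 (shut) to 1.0 (fully open); "gripper_force": force on a finger pad.
Only numpy, scipy, OpenCV 4.12 (cv2) and the standard library are available. Lean on these libraries where they do the work, as an engineer would, in place of code of your own. Each camera call takes 0.05 s, during which the arm holds its last target. There are 200 camera calls.

TASK

Lay the power module flat on the holder's rail, centred across it, with its plug end towards the end stop. Flip the cam lever over to free the sliding jaw, bring the jaw up so that the module is pressed against the stop and the jaw's sprung pad is about half pushed in, and hold it there while you flip the lever fully back to lock it, so that the module stays firmly clamped once you let go (the unlocked jaw springs back by itself). Squeeze gently and leave the other things on the bench where they are.

Things in the scene. Friction and masses are not known exactly. Their poses are not given: they have to be found in the camera images.
- holder: Fixed holder: dark base plate 90 (x) x 330 (y) x 10 mm with an aluminium rail 34 (x) x 300 (y) mm along its y, flat top 40 mm above the bench. Origin: centre of the underside. Grey end stop on the rail near +y, 48 mm wide, 24 mm long, top 58 mm (stud to 70 mm): its flat face towards -y is set anywhere 85 to 105 mm from the origin along +y; the setting is not measured: feel for it.
- jaw: Sliding jaw, grey saddle 48 (x) x 36 (y) mm, top 66 mm. Origin: on the rail's centre line at bench height, mid saddle; axes as the holder's; it travels from holder y = -100 to +10 mm. Sprung black rubber pad on its +y face: 46 mm wide, 43 to 57 mm above the bench, front 28 mm from the jaw's origin, yields up to 6 mm (2.2 N/mm). Drag 2 N when free: let go unlocked, the springs push it off.
- lever (a joint): Cam lever on the jaw (pushing it also moves the free jaw), rad. Hinge along y, above the jaw's origin, 54.5 mm above the bench. 0: fully locked, leaning 0.6 rad from upright to the holder's -x; 0.6: upright; 1.2: fully free, leaning 0.6 rad to +x. The cam bites below about 0.8 and turns stiffly there (about 10 N at the knob). It stays where it is left.
- lever_knob (a point): Centre of the lever's black barrel knob: a cylinder 24 mm across and 30 mm long, lying along the rail's direction (y) across the end of the lever, 70 mm from the hinge (rod 7 mm thick). Pinched across its 24 mm, with the fingertips at most 9 mm below its centre, it turns in the grip as the lever swings.
- module: Loose power module, 0.16 kg: metal base 52 (x) x 84 (y) x 8 mm with a 2 mm circuit board on it, and small components up to 19 mm high; at its +y end a black plug block 38 mm wide, up to 23 mm high. Origin: centre of the underside, z up. Starts lying flat on the blue mat (2 mm thick). Can be taken by the long sides (52 mm apart).
- plug (a point): On the module, under the plug block: on the centre line, 33 mm from the module's origin along its +y, 10 mm above the underside.
- meter: Bystander: hand-held multimeter lying flat, 150 (x) x 78 (y) x 34 mm. Origin: centre of the underside.
- flux_jar: Bystander: small round jar, 48 mm across, 50 mm high. Origin: centre of the underside.
- spool: Bystander: standing spool, 52 mm across, 40 mm high. Origin: centre of the underside.
- driver: Bystander: screwdriver, 160 mm long, lying along its x.
- brush: Bystander: brush, 160 mm long, lying along its x.
Mind the look-alikes: they are no part of the job. What is meant by the module is not orange or yellow, and is the larger of those in its own colour.

How it is judged:
By the outcome, as a careful person would: the job done as asked, in the order asked, and still so for the second after the job is handed in, with the robot touching nothing.
It also fails if it takes over 64 s, if anything falls off the work surface, if the arm or the gripper's body presses on something with over 40 N, if the wrist force passes 120 N, or if a joint passes its speed limit or range.

## Working session

There is one attempt and no reset: what is moved stays moved. The work goes in short steps, each a Python script; the robot and the scene stay as the last script left them, time stands still between calls to the robot, and variables do not carry over. Pictures are saved under pics/ and viewed, at most 10 in all, crops included, and the job is handed in when it is done.

```bash
mkdir -p pics
python3 - <<'E'
from bench import env,kinematics,monitor,eyes,job
import cv2,numpy as np,pickle
d={n:eyes.grab_frame(n) for n in("scene","top")}
pickle.dump(d,open("f0.pkl","wb"))
for n in d:
    cv2.imwrite(f"pics/{n}0.png",cv2.resize(d[n]["frame"][:,:,::-1],(800,600),interpolation=cv2.INTER_CUBIC)); print(n,d[n]["mtx"].tolist(),np.round(d[n]["view"],4).tolist())
s=monitor.sense();print(s, env.hold_point_z)
E
```

```text
scene [[387.9655463743019, 0.0, 272.9756221465818], [0.0, 387.9655463743019, 209.97268929438692], [0.0, 0.0, 1.0]] [[-0.6717, 0.7408, 0.0049, 0.2886], [0.5876, 0.5369, -0.6053, -0.2838], [-0.451, -0.4038, -0.7959, 1.5972], [0.0, 0.0, 0.0, 1.0]]
top [[442.9204527719261, 0.0, 279.6003151733036], [0.0, 442.9204527719261, 214.7296371053613], [0.0, 0.0, 1.0]] [[-0.0191, -0.9995, -0.0242, 0.083], [-0.9956, 0.0212, -0.0909, 0.548], [0.0914, 0.0223, -0.9956, 1.1493], [0.0, 0.0, 0.0, 1.0]]
{'clock': 0.1, 'joints': array([-1.50042785e+00,  3.13399933e-01,  1.49833595e+00,  2.94782706e-06,
        1.33098678e+00, -2.23384352e-01]), 'qvel': array([ 7.02350857e-04, -7.55689998e-05, -1.87802327e-03, -5.40127602e-04,
        1.05622593e-03, -1.69229942e-05]), 'joint_efforts': array([ 2.42535978e-03, -4.12902904e+01, -2.60145378e+01, -2.16975850e-04,
        3.00661573e-03,  2.14258648e-05]), 'position': array([ 0.15199314, -0.50229037,  0.23079876]), 'ee_rot': array([ 9.89232930e-01,  1.46348527e-01,  4.46123446e-05, -5.63240003e-04]), 'contact_force': array([-0.70212077,  0.9208208 , -0.41549025]), 'ft_torque': array([0.00392976, 0.02014111, 0.01093921]), 'gripper_force': 0.0, 'finger_gap': 1.0013045841922352} 0.0187
```

View pics/top0.png

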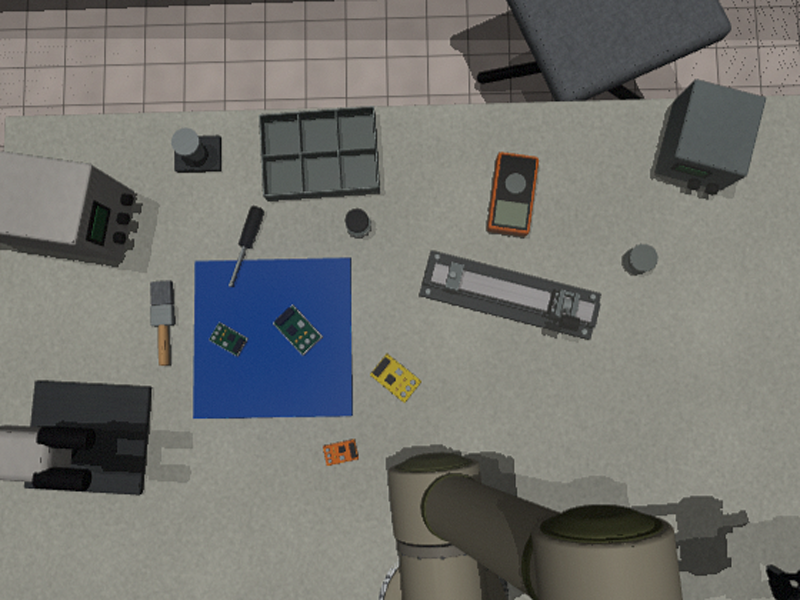

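View pics/scene0.png

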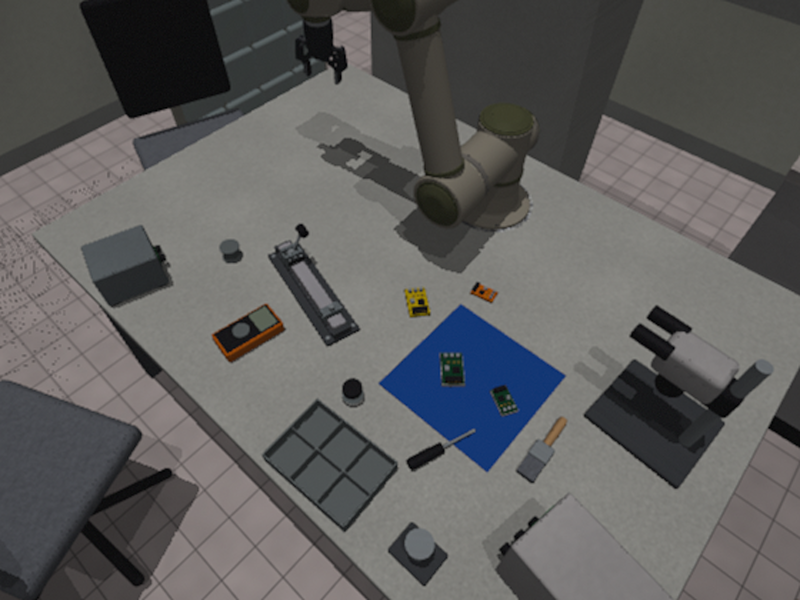

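The top view (800x600) shows these candidates:
- Large green board at (298,330), plug seemingly at its upper left.
- Small green board at (228,338).
- Yellow board at (396,378).
- Orange board at (341,452).

The description picks the large green one. The holder is centred near (510,295), with the stop at left (455,275) and the jaw at right (567,300). The knob is at (570,322), on the robot side, so the lever is locked.

```bash
cat > h.py <<'E'
import numpy as np,cv2
def ray(f,px):
    K,V=f["mtx"],f["view"];R,t=V[:3,:3],V[:3,3]
    d=R.T@np.linalg.solve(K,np.array([px[0],px[1],1.]));return -R.T@t,d
def plane(f,px,z):
    o,d=ray(f,px);return o+d*(z-o[2])/d[2]
def tri(f1,p1,f2,p2):
    (a,u),(b,v)=ray(f1,p1),ray(f2,p2)
    s=np.linalg.lstsq(np.c_[u,-v],b-a,rcond=None)[0];A=a+s[0]*u;B=b+s[1]*v
    return (A+B)/2,np.linalg.norm(A-B)
def proj(f,P):
    c=f["view"]@np.r_[P,1];p=f["mtx"]@c[:3];return p[:2]/p[2]
E
python3 - <<'E'
import pickle,cv2,numpy as np
from h import *
d=pickle.load(open("f0.pkl","rb"));t=d["top"];s=d["scene"]
im=t["frame"];hsv=cv2.cvtColor(im,cv2.COLOR_RGB2HSV)
# module: not blue inside the mat
roi=np.zeros(im.shape[:2],np.uint8);roi[205:255,185:232]=1
m=((~((hsv[...,0]>105)&(hsv[...,0]<130)&(hsv[...,1]>150)))&(roi>0)).astype(np.uint8)
n,l,st,c=cv2.connectedComponentsWithStats(m);k=1+st[1:,4].argmax()
pts=np.argwhere(l==k)[:,::-1]
w=np.array([plane(t,p,.012)[:2] for p in pts],np.float32)*1000
print("module",st[k],cv2.minAreaRect(w))
dark=((hsv[...,2]<90)).astype(np.uint8)
roi[:]=0;roi[170:242,290:425]=1
n,l,st,c=cv2.connectedComponentsWithStats(dark*roi);k=1+st[1:,4].argmax()
pts=np.argwhere(l==k)[:,::-1];w=np.array([plane(t,p,.01)[:2] for p in pts],np.float32)*1000
print("plate",st[k],cv2.minAreaRect(w))
# rail
br=((hsv[...,2]>140)).astype(np.uint8)*roi
a=im[200:262,180:242];b=im[168:244,288:426]
A=cv2.resize(a,(434,434),interpolation=cv2.INTER_CUBIC);B=cv2.resize(b,(552*1,304),interpolation=cv2.INTER_CUBIC)
c=s["frame"][150:250,180:260];C=cv2.resize(c,(248,310))
D=np.zeros((600,800,3),np.uint8);
D[:290,:290]=cv2.resize(a,(290,290),interpolation=cv2.INTER_CUBIC);D[296:600,:552]=B;D[:310,552:]=C
c2=s["frame"][230:290,295:340];D[:290,300:518]=cv2.resize(c2,(218,290))
cv2.imwrite("pics/crop.png",D[:,:,::-1])
E
```

```text
module [191 213  35  36 644] ((512.9260864257812, 266.1570129394531), (87.67430877685547, 54.54051971435547), 42.01801681518555)
plate [ 293  176  128   62 2661] ((563.948486328125, -133.6758575439453), (332.7870788574219, 102.18153381347656), 74.2550048828125)
```

View pics/crop.png

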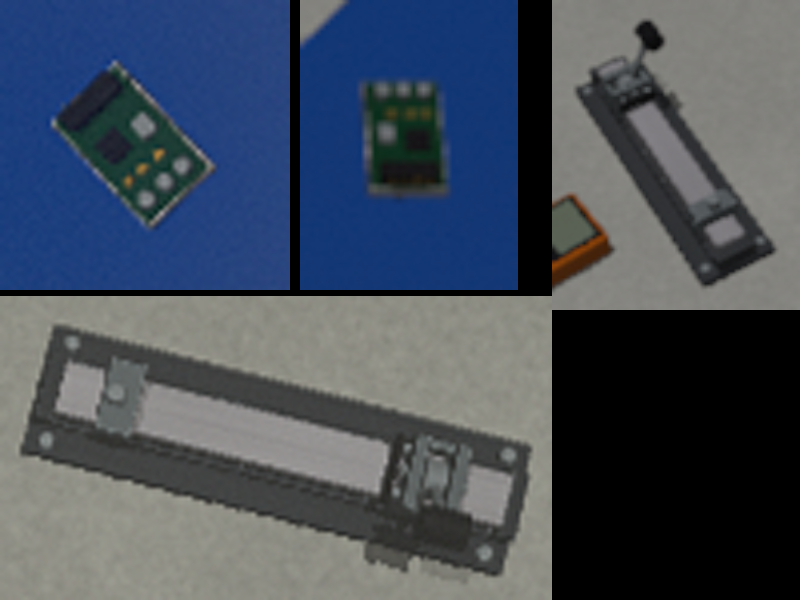

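The crops confirm the large green board, with its black plug at the upper left in the top view (towards +x, +y). The holder's screws are at crop pixels (72,342), (46,439), (508,454) and (485,551). The lever knob is at (444,525) in the top crop and (649,37) in the scene crop. Next I'll compute the holder pose from the screws and the knob by triangulation.

Run:
```python
import pickle,cv2,numpy as np
from h import *
d=pickle.load(open("f0.pkl","rb"));t=d["top"];s=d["scene"]
g=cv2.cvtColor(t["frame"],cv2.COLOR_RGB2GRAY).astype(float)
P=[]
for cx,cy in [(72,342),(46,439),(508,454),(485,551)]:
    u,v=cx/4+288-.4,(cy-296)/4+168-.4;x,y=int(round(u)),int(round(v))
    w=g[y-3:y+4,x-3:x+4].copy();w=np.clip(w-np.median(w)-12,0,None);Y,X=np.mgrid[y-3:y+4,x-3:x+4]
    p=((w*X).sum()/w.sum(),(w*Y).sum()/w.sum());P.append(plane(t,p,.011));print((u,v),np.round(p,2),np.round(P[-1],4))
P=np.array(P);c=P.mean(0);dy=(P[0]+P[1]-P[2]-P[3])[:2];dx=(P[0]+P[2]-P[1]-P[3])[:2]
print("centre",c,"yaw from y",np.degrees(np.arctan2(-dy[0],dy[1])),"from x",np.degrees(np.arctan2(dx[1],dx[0])),np.linalg.norm(dy)/2,np.linalg.norm(dx)/2)
K,e=tri(t,(399,225.2),s,(211.3,161.9));print("knob",K,e)
yaw=np.arctan2(-dy[0],dy[1]);R=np.array([[np.cos(yaw),np.sin(yaw)],[-np.sin(yaw),np.cos(yaw)]])
print("knob in holder",R@(K-c)[:2])
for n,px,z in [("jaw mid",(435,480),.066),("stop face",(143,400),.05)]:
    print(n,R@(plane(t,(px[0]/4+287.6,(px[1]-296)/4+167.6),z)-c)[:2])
```

```text
(305.6, 179.1) [306.16 178.53] [ 0.6477 -0.0015  0.011 ]
(299.1, 203.35) [299.12 203.53] [0.5801 0.0191 0.011 ]
(414.6, 207.1) [415.15 206.74] [ 0.5646 -0.2904  0.011 ]
(408.85, 231.35) [408.78 231.8 ] [ 0.498  -0.2705  0.011 ]
centre [ 0.57260322 -0.13580688  0.011     ] yaw from y -15.922451982454428 from x -16.809970015193883 0.30078393188775226 0.07009239061642926
knob [ 0.51009412 -0.22115421  0.11036443] 0.00046337099512498345
knob in holder [-0.03669701 -0.09922139]
jaw mid [-0.00414579 -0.09543976]
stop face [0.00122017 0.09618569]
```

```bash
cat >> h.py <<'E'
def quat(phi): # tool down, tool x at heading phi (deg)
    a=np.radians(phi)/2;return [np.cos(a),np.sin(a),0,0]
E
python3 - <<'E'
from bench import env,kinematics,monitor,eyes
import pickle,cv2,numpy as np
from h import *
env.reach([0.55,-0.12,0.26],quat(74)); a=eyes.grab_frame("wrist")
env.reach([0.513,0.266,0.16],quat(42)); b=eyes.grab_frame("wrist")
pickle.dump((a,b),open("f1.pkl","wb"))
D=np.hstack([cv2.resize(x["frame"],(400,300),interpolation=cv2.INTER_AREA) for x in(a,b)])
D=np.vstack([a["frame"][:,:,::-1],b["frame"][:,:,::-1]]);D=np.hstack([cv2.resize(x["frame"],(560,420))[:, 80:480] for x in (a,b)])
cv2.imwrite("pics/w1.png",D[:,:,::-1])
print(a["mtx"].tolist());print(a["view"].round(4).tolist());s=monitor.sense();print(s["clock"],s["joints"].round(3))
E
```

```text
[[325.19226210127806, 0.0, 281.2058719503703], [0.0, 325.19226210127806, 206.29169344624972], [0.0, 0.0, 1.0]]
[[0.9607, -0.2775, -0.0003, -0.5621], [-0.2659, -0.9209, 0.2852, -0.0099], [-0.0794, -0.2739, -0.9585, 0.4167], [0.0, 0.0, 0.0, 1.0]]
3.675 [ 0.274  0.489  1.433 -0.     1.22   1.113]
```

View pics/w1.png

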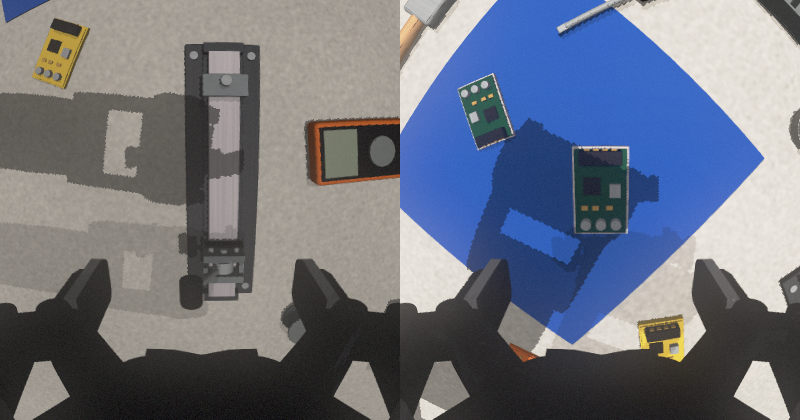

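The left panel shows the holder from above: screws at (194,56), (254,57) and (245,287), and the rail between columns ~209 and 240. The right panel shows the module upright, with corners (573,147) to (629,234) and its plug at the top. I'll refine both poses from these.

```bash
cat >> h.py <<'E'
def wplane(f,px,z):
    K,V=f["mtx"],f["view"];q=np.array([px[0]-K[0,2],px[1]-K[1,2]])/K[0,0];r=np.linalg.norm(q)+1e-12
    d=V[:3,:3].T@np.r_[q/r*np.sin(r),np.cos(r)];o=-V[:3,:3].T@V[:3,3];return o+d*(z-o[2])/d[2]
E
python3 - <<'E'
import pickle,cv2,numpy as np
from h import *
a,b=pickle.load(open("f1.pkl","rb"))
# module
hsv=cv2.cvtColor(b["frame"],cv2.COLOR_RGB2HSV)
roi=np.zeros(hsv.shape[:2],np.uint8);roi[140:242,247:316]=1
m=((~((hsv[...,0]>105)&(hsv[...,0]<130)&(hsv[...,1]>150)))&(roi>0)).astype(np.uint8)
m=cv2.morphologyEx(m,cv2.MORPH_OPEN,np.ones((5,5),np.uint8));n,l,st,_=cv2.connectedComponentsWithStats(m);k=1+st[1:,4].argmax()
w=np.array([wplane(b,p,.010)[:2] for p in np.argwhere(l==k)[:,::-1]],np.float32)*1000
print("module",st[k],cv2.minAreaRect(w))
# screws
g=cv2.cvtColor(a["frame"],cv2.COLOR_RGB2GRAY).astype(float)
yaw=np.radians(-16.0);R=np.array([[np.cos(yaw),np.sin(yaw)],[-np.sin(yaw),np.cos(yaw)]]);c=np.array([.5726,-.1358])
for x,y in [(274,56),(334,57),(325,287)]:
    w=g[y-6:y+7,x-6:x+7].copy();w=(w>(w.max()+np.median(w))/2)*1.;Y,X=np.mgrid[y-6:y+7,x-6:x+7]
    p=((w*X).sum()/w.sum(),(w*Y).sum()/w.sum());print("screw",np.round(p,1),w.sum(),(R@(wplane(a,p,.011)[:2]-c)*1e3).round(1))
# rail edges by gradient along rows
for row in (110,120,185,200,215,230):
    r=g[row,280:330];gr=np.diff(cv2.GaussianBlur(r[None],(3,1),0)[0]);i,j=gr.argmax(),gr.argmin()
    print(row,280+i+.5,280+j+.5,(R@(wplane(a,(280+i+.5,row),.04)[:2]-c)*1e3).round(1),(R@(wplane(a,(280+j+.5,row),.04)[:2]-c)*1e3).round(1))
for px,z in [((305,96),.058),((305,264),.066)]: print((R@(wplane(a,px,z)[:2]-c)*1e3).round(1))
E
```

```text
module [ 252  145   58   89 5034] ((514.1785278320312, 266.6620178222656), (84.48453521728516, 53.028236389160156), 42.068851470947266)
screw [273.3  54.6] 51.0 [-34.6 151. ]
screw [332.9  55.9] 59.0 [ 36.  150.8]
screw [324.8 287.9] 38.0 [  35.  -154.4]
110 299.5 319.5 [-5.4 83.5] [16.7 83.9]
120 298.5 319.5 [-6.5 72.4] [16.8 72.7]
185 288.5 318.5 [-17.3  -1.5] [17.1 -1.4]
200 288.5 318.5 [-17.3 -19.2] [ 17.6 -19.3]
215 288.5 317.5 [-17.2 -37.4] [ 17.  -37.6]
230 288.5 317.5 [-17.1 -56.2] [ 17.6 -56.4]
[-0.7 98.3]
[  1.6 -88.5]
```

```bash
cat >> h.py <<'E'
HC=np.array([.5726,-.1358]);HY=np.radians(-16.0)
def H(x,y,z):
    c,s=np.cos(HY),np.sin(HY);return [HC[0]+c*x-s*y,HC[1]+s*x+c*y,z]
def inH(p):
    c,s=np.cos(HY),np.sin(HY);v=np.array(p)[:2]-HC;return np.array([c*v[0]+s*v[1],-s*v[0]+c*v[1],p[2]])
E
python3 - <<'E'
from bench import env,kinematics,monitor,eyes
import pickle,cv2,numpy as np
from h import *
def st(n):
    s=monitor.sense();print(n,round(s["clock"],2),(inH(s["position"])*1e3).round(1),s["contact_force"].round(1),round(s["finger_gap"],3),s["gripper_force"])
q=quat(42.07)
env.reach([.5142,.2667,.06],q)
print(env.movel([.5142,.2667,.0],velocity=.08,guard=8));st("down")
env.close_gripper(effort=30);st("closed")
env.movel([.5142,.2667,.12],velocity=.2);st("lift")
env.reach(H(0.0002,.035,.12),quat(74));st("above")
f=eyes.grab_frame("wrist");cv2.imwrite("pics/w2.png",f["frame"][:,:,::-1]);pickle.dump(f,open("f2.pkl","wb"))
E
```

```text
False
down 5.06 [-166.8  371.     0.4] [-0.1  0.3  0.5] 1.0 0.0
closed 5.47 [-166.9  371.     0.5] [-2.1 -0.8  5.4] 0.596 31.68800175189972
lift 6.22 [-167.7  370.4  118.5] [ 0.1 -0.2 -2.4] 0.595 31.659146547317505
above 7.62 [-1.000e-01  3.590e+01  1.196e+02] [ 0.  -0.3 -2.7] 0.596 31.64333939552307
```

View pics/w2.png

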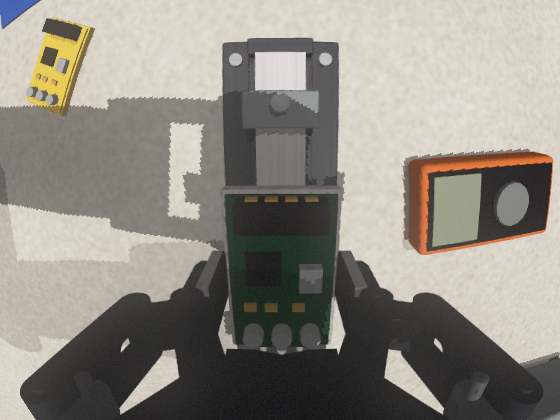

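The module is gripped evenly, its plug end up at (282,215) facing the stop at (280,105), with the rail centred beneath it. Now I'll lower it and feel for the stop.

Run:
```python
from bench import env,kinematics,monitor,eyes
import pickle,cv2,numpy as np
from h import *
def st(n):
    s=monitor.sense();print(n,round(s["clock"],2),(inH(s["position"])*1e3).round(1),s["contact_force"].round(1),round(s["finger_gap"],3))
env.movel(H(.0002,.035,.046),velocity=.1)
print(env.movel(H(.0002,.035,.034),velocity=.015,guard=3));st("rail")
z=monitor.sense()["position"][2]
print(env.movel(H(.0002,.075,z+.0003),velocity=.02,guard=5));st("stop")
env.hold(.2);st("stop")
env.release();env.hold(.2);st("rel")
p=inH(monitor.sense()["position"]);
env.movel(H(p[0],p[1],.13),velocity=.2)
f=eyes.grab_frame("wrist");pickle.dump(f,open("f3.pkl","wb"))
t=eyes.grab_frame("top");pickle.dump(t,open("f3t.pkl","wb"))
cv2.imwrite("pics/w3.png",f["frame"][:,:,::-1])
```

```text
True
rail 9.12 [ 0.2 35.  38.6] [-1.4  0.5  4.9] 0.597
True
stop 10.3 [ 0.2 58.  38.5] [-0.7 -0.7  2.7] 0.594
stop 10.5 [ 0.2 58.  38.6] [-0.   1.6  2.4] 0.598
rel 11.14 [ 0.5 57.5 38.8] [ 0.1 -0.5 -0.4] 1.001
```

View pics/w3.png

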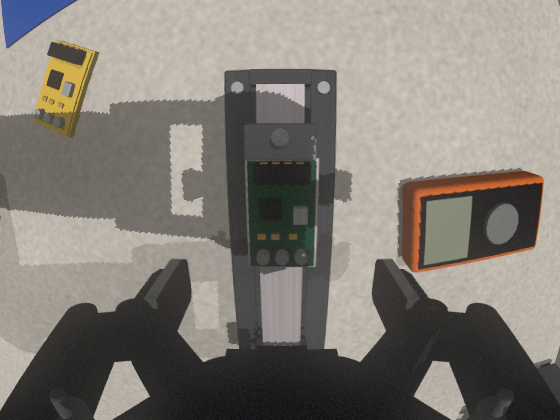

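The module lies on the rail against the stop, its plug at (281,172) touching the stop's face at row ~160. Its edges are at columns ~248 and ~318; I'll check how well it is centred.

Run:
```python
import pickle,cv2,numpy as np
from h import *
f=pickle.load(open("f3.pkl","rb"))
hsv=cv2.cvtColor(f["frame"],cv2.COLOR_RGB2HSV);g=cv2.cvtColor(f["frame"],cv2.COLOR_RGB2GRAY).astype(float)
for r in (190,220,240,255):
    m=np.where((hsv[r,235:335,1]>90)&(hsv[r,235:335,0]>50)&(hsv[r,235:335,0]<95))[0]+235
    print("mod",r,m.min(),m.max(),[(inH(wplane(f,(c,r),.05))*1e3).round(1)[:2].tolist() for c in (m.min()-.5,m.max()+.5)])
for r in (290,310,330):
    gr=np.diff(g[r,240:325]);i,j=gr.argmax()+240.5,gr.argmin()+240.5
    print("rail",r,i,j,[(inH(wplane(f,(c,r),.04))*1e3).round(1)[:2].tolist() for c in (i,j)])
for c in (252,300): 
    gr=np.diff(g[120:180,c]);print("stop col",c,(120+np.argsort(-abs(gr))[:5]).tolist())
print((inH(wplane(f,(281,160),.058))*1e3).round(1),(inH(wplane(f,(281,267),.05))*1e3).round(1))
```

```text
mod 190 257 287 [[-17.1, 76.4], [4.6, 76.4]]Traceback (most recent call last):
  File "<stdin>", line 7, in <module>
    return umr_minimum(a, axis, None, out, keepdims, initial, where)
ValueError: zero-size array to reduction operation minimum which has no identity
```

Run:
```python
import pickle,cv2,numpy as np
from h import *
f=pickle.load(open("f3.pkl","rb"))
g=cv2.cvtColor(f["frame"],cv2.COLOR_RGB2GRAY).astype(float)
for r in (200,210,225,245): print(r,g[r,242:256].astype(int),g[r,310:326].astype(int))
X=lambda c,r,z:(inH(wplane(f,(c,r),z))*1e3).round(1)[:2]
for r in (200,245): print([X(c,r,.05).tolist() for c in (248,249,316,317,318)])
for r in (300,330):
    gr=np.diff(g[r,250:320]);i,j=gr.argmax()+250.5,gr.argmin()+250.5
    print("rail",r,i,j,X(i,r,.04),X(j,r,.04))
print(X(281,160,.058),X(281,267,.05))
```

```text
200 [54 52 50 62 95 78 54 41 40 44 45 44 43 40] [44 47 46 46 49 73 97 93 70 58 57 56 58 61 58 60]
210 [54 55 57 61 79 83 68 43 46 45 45 46 42 39] [ 49  48  49  51  52  77 102  94  78  82  79  82  81  80  80  85]
225 [ 53  54  53  57  63 105  99  56  45  46  42  48  44  47] [ 49  52  50  53  65 108 120  91  83  79  78  80  79  84  82  83]
245 [49 50 49 52 53 60 81 80 49 42 44 49 44 45] [ 66  66  66  72 142 175 132  77  74  71  73  77  75  75  73  74]
[[-23.3, 69.1], [-22.6, 69.1], [24.9, 69.1], [25.6, 69.1], [26.3, 69.1]]
[[-24.4, 34.5], [-23.7, 34.5], [26.0, 34.5], [26.8, 34.5], [27.5, 34.5]]
rail 300 260.5 300.5 [-17.2 -20.5] [ 16.3 -20.4]
rail 330 261.5 300.5 [-17.3 -53. ] [ 17.2 -52.9]
[ 0.1 98.8] [ 0.  16.3]
```

Module centred within about 1 mm, and the stop face is at holder y ≈ 99 mm. That puts the final jaw position at about -10 mm. Next, the lever.

Run:
```python
from bench import env,kinematics,monitor,eyes
import pickle,cv2,numpy as np
from h import *
a,_=pickle.load(open("f1.pkl","rb"));print("knob w1",(inH(wplane(a,(271,292),.112))*1e3).round(1))
env.reach(H(-.0395,-.097,.19),quat(74))
f=eyes.grab_frame("wrist");pickle.dump(f,open("f4.pkl","wb"));cv2.imwrite("pics/w4.png",f["frame"][:,:,::-1])
print(monitor.sense()["clock"])
for y in (-.112,-.097,-.082):
  for x in (-.0515,-.0275):
    V=f["view"]@np.r_[H(x,y,.1123),1];r=np.linalg.norm(V[:2]);th=np.arctan2(r,V[2]);print(x,y,(f["mtx"][:2,2]+f["mtx"][0,0]*th*V[:2]/r).round(1))
```

```text
knob w1 [-36.4 -98.  112. ]
12.6167
-0.0515 -0.112 [264.2 237.6]
-0.0275 -0.112 [297.3 237.6]
-0.0515 -0.097 [263.9 218. ]
-0.0275 -0.097 [297.6 218. ]
-0.0515 -0.082 [263.5 197.6]
-0.0275 -0.082 [297.9 197.6]
```

View pics/w4.png

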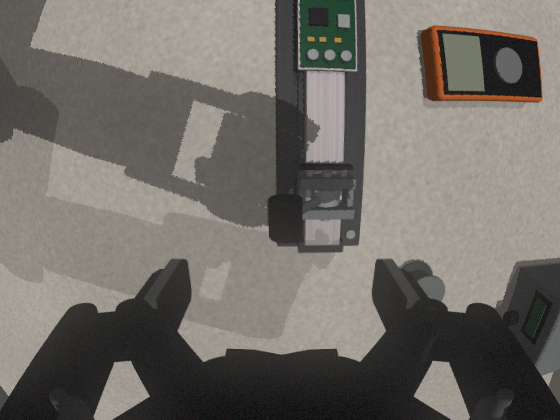

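The black knob is at columns 268–302 and rows 194–241, with its centre at about (285,218). That is holder (-36.5, -97), matching the earlier estimates. I'll pinch it and flip the lever free.

```bash
cat >> h.py <<'E'
def st(n):
    from bench import monitor
    s=monitor.sense();c,q=np.cos(HY),np.sin(HY);F=s["contact_force"]
    print(n,round(s["clock"],2),"H",(inH(s["position"])*1e3).round(1),"FH",np.round([c*F[0]+q*F[1],-q*F[0]+c*F[1],F[2]],1),round(s["finger_gap"],3),round(s["gripper_force"],1));return s
DZ=.007
def arc(a,y): return H(.070*np.sin(a),y,.0545+.070*np.cos(a)-DZ)
E
python3 - <<'E'
from bench import env
from h import *
env.movel(H(-.037,-.097,.1065),velocity=.1,guard=8);st("down")
env.close_gripper(effort=45);st("closed")
for a in (-.35,-.12,.12,.35,.5,.6):
    env.movel(arc(a,-.097),velocity=.06);st(a)
E
```

```text
down 13.6 H [-36.6 -97.  107.1] FH [ 0.4 -0.2 -0.2] 0.997 0.0
closed 14.19 H [-37.  -97.  106.8] FH [-1.4 -0.4  3.2] 0.258 44.1
-0.35 14.58 H [-25.7 -97.  114.1] FH [-13.8   0.8  14.7] 0.257 44.5
-0.12 15.0 H [ -9.3 -96.9 117.6] FH [-7.7  0.6 10. ] 0.258 46.9
0.12 15.43 H [  7.9 -96.9 117.9] FH [-6.   0.9 10.3] 0.258 46.4
0.35 15.85 H [ 23.7 -96.8 112.8] FH [-1.9  0.  -1.4] 0.258 46.8
0.5 16.18 H [ 32.6 -96.9 108.8] FH [-6.7  0.5  3.9] 0.258 47.2
0.6 16.44 H [ 39.2 -96.9 105.5] FH [-4.1 -0.   3.2] 0.257 46.5
```

Run:
```python
from bench import env
from h import *
print(env.movel(arc(.6,-.022),velocity=.05,guard=12));env.hold(.15);st("near")
for y in np.arange(-20,-9.9,1.):
    env.movel(arc(.6,y/1e3),velocity=.01);env.hold(.1);st(y)
```

```text
False
near 18.24 H [ 39.  -22.2 105.4] FH [-6.6 -1.7  4.6] 0.26 46.6
-20.0 18.69 H [ 39.  -20.2 105.4] FH [-5.6 -0.5  4.3] 0.254 46.6
-19.0 19.04 H [ 39.  -19.2 105.4] FH [-5.8 -1.5  5.2] 0.256 46.6
-18.0 19.39 H [ 39.  -18.2 105.4] FH [-6.6 -1.5  4.5] 0.261 46.6
-17.0 19.74 H [ 39.  -17.2 105.4] FH [-6.8 -0.1  5.5] 0.263 46.6
-16.0 20.09 H [ 39.  -16.2 105.4] FH [-6.2 -1.1  5.8] 0.256 46.6
-15.0 20.44 H [ 39.  -15.3 105.4] FH [-6.8 -1.8  5.3] 0.262 46.6
-14.0 20.79 H [ 39.  -14.2 105.4] FH [-7.3 -1.8  5. ] 0.261 46.6
-13.0 21.14 H [ 39.  -13.3 105.4] FH [-7.9 -2.4  5.7] 0.257 46.6
-12.0 21.49 H [ 39.  -12.6 105.4] FH [-6.1 -2.2  5. ] 0.259 46.6
-11.0 21.84 H [ 38.9 -11.8 105.4] FH [-6.8 -3.2  4.8] 0.264 46.6
-10.0 22.19 H [ 39.  -11.1 105.4] FH [-6.9 -6.   5.4] 0.258 46.7
```

Run:
```python
from bench import env,monitor
from h import *
c,q=np.cos(HY),np.sin(HY)
def fy():
    L=[]
    for _ in range(8):
        env.hold(.03);s=monitor.sense();F=s["contact_force"];L.append([-q*F[0]+c*F[1],inH(s["position"])[1]*1e3])
    return np.mean(L,0).round(2)
print(fy())
for y in (-9.5,-9.,-8.5,-8.):
    env.movel(arc(.6,y/1e3),velocity=.01);print(y,fy())
st("")
```

```text
[ -5.74 -11.12]
-9.5 [ -6.41 -10.84]
-9.0 [ -7.32 -10.49]
-8.5 [ -7.73 -10.13]
-8.0 [-8.73 -9.77]
 24.52 H [ 39.   -9.8 105.4] FH [-6.6 -8.   3.8] 0.26 46.7
```

Slope of 2.2 N/mm matches the pad spring, and 8.7 N means about 3 mm compressed (half). Now I'll lock it, holding the same y target.

Run:
```python
from bench import env
from h import *
for a in (.42,.25,.1,-.1,-.3,-.45,-.55,-.6):
    env.movel(arc(a,-.008),velocity=.05);st(a)
env.hold(.2);st("end")
```

```text
0.42 24.93 H [ 30.   -9.7 112.1] FH [ 1.9 -8.5  0.4] 0.263 45.3
0.25 25.32 H [ 20.4  -9.8 117.2] FH [ 6.9 -7.3  2.5] 0.251 44.7
0.1 25.68 H [ 11.6  -9.9 120.8] FH [ 8.9 -6.  11.3] 0.261 44.3
-0.1 26.11 H [ -1.8  -9.6 121.8] FH [ 5.6 -5.6 18.2] 0.26 47.2
-0.3 26.54 H [-17.2  -9.6 117.3] FH [ 2.7 -5.7 11.6] 0.258 50.7
-0.45 26.9 H [-27.5  -9.3 112.8] FH [ 2.8 -5.  10.2] 0.256 52.1
-0.55 27.19 H [-34.2  -9.3 109.4] FH [-0.4 -6.4 12.4] 0.254 52.6
-0.6 27.44 H [-36.4  -9.4 108.2] FH [ 0.4 -6.4 14.5] 0.256 52.5
end 27.64 H [-36.4  -9.4 108.2] FH [-0.2 -5.9 14.9] 0.259 52.5
```

Run:
```python
from bench import env
from h import *
for a in (-.63,-.66,-.69):
    env.movel(arc(a,-.008),velocity=.03);env.hold(.15);s=st(a)
    if np.linalg.norm(s["contact_force"])>32: break
```

```text
-0.63 28.04 H [-38.   -9.4 107. ] FH [ 0.9 -5.  14.2] 0.257 53.0
-0.66 28.44 H [-38.7  -9.4 106.5] FH [ 2.7 -4.1 18.1] 0.258 53.4
-0.69 28.84 H [-40.4  -9.5 105.1] FH [ 3.7 -5.7 17.1] 0.259 53.8
```

Run:
```python
from bench import env
from h import *
for a in (-.72,-.75,-.78,-.81):
    env.movel(arc(a,-.008),velocity=.03);env.hold(.15);s=st(a)
    if np.linalg.norm(s["contact_force"])>32: break
```

```text
-0.72 29.24 H [-40.7  -9.6 104.8] FH [ 5.7 -3.8 22.2] 0.258 54.3
-0.75 29.64 H [-41.5  -9.6 103.6] FH [10.  -4.1 21.6] 0.258 54.9
-0.78 30.04 H [-41.8  -9.7 103.4] FH [13.5 -3.5 28.1] 0.256 55.5
-0.81 30.44 H [-42.1  -9.7 103.1] FH [14.  -2.9 35.1] 0.26 56.2
```

Run:
```python
from bench import env,eyes
from h import *
import pickle
env.movel(H(-.042,-.0097,.1033),velocity=.03);env.hold(.1);st("relax")
env.release();env.hold(.2);st("rel")
p=H(-.042,-.0097,.19)
env.movel(p,velocity=.15)
env.reach(H(-.0395,-.010,.23),quat(74));env.hold(.3);st("up")
f=eyes.grab_frame("wrist");pickle.dump(f,open("f5.pkl","wb"));cv2.imwrite("pics/w5.png",f["frame"][:,:,::-1])
```

```text
relax 31.08 H [-40.6 -10.3 104.6] FH [ 1.  -3.1 10.2] 0.258 53.9
rel 31.92 H [-42.   -9.7 103.3] FH [-0.6 -0.1  0.9] 0.997 0.0
up 33.23 H [-39.8  -9.9 229.1] FH [ 0.1  0.3 -0.7] 1.002 0.0
```

View pics/w5.png

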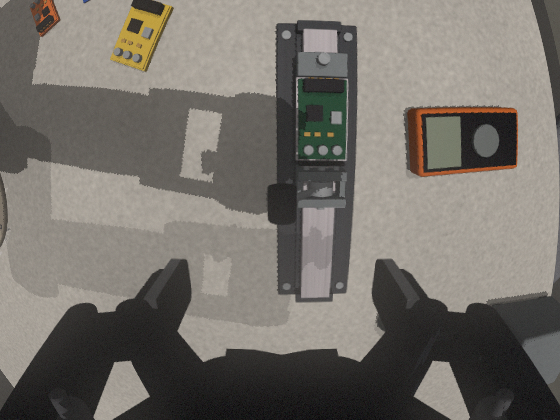

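The module is pressed between the stop (row ~75) and the jaw (row ~165), and the jaw has stayed put. The knob is at about (282,203) on the locked side. I'll compare its lean with the starting position.

Run:
```python
import pickle
from h import *
def meas(n,r0,r1,c0,c1):
    f=pickle.load(open(n,"rb"));g=cv2.cvtColor(f["frame"],cv2.COLOR_RGB2GRAY)
    m=np.zeros_like(g);m[r0:r1,c0:c1]=(g[r0:r1,c0:c1]<42);m=cv2.morphologyEx(m,cv2.MORPH_OPEN,np.ones((5,5),np.uint8))
    k,l,s,_=cv2.connectedComponentsWithStats(m);i=1+s[1:,4].argmax();x,y,w,h,A=s[i]
    print(n,s[i],[(inH(wplane(f,(u,y+h/2),.1123))*1e3).round(1)[:2].tolist() for u in (x,x+w/2,x+w)])
    return f
meas("f4.pkl",185,250,255,310);f=meas("f5.pkl",175,235,255,305)
X=lambda c,r,z:(inH(wplane(f,(c,r),z))*1e3).round(1)
g=cv2.cvtColor(f["frame"],cv2.COLOR_RGB2GRAY).astype(int)
print(g[150,290:302],g[150,340:354]);print(g[60:85,300]);print(g[152:178,305])
for r in (100,150): print([X(c,r,.048)[:2].tolist() for c in (296,297,298,346,347,348)])
```

```text
f4.pkl [279 194  21  19 292] [[-40.7, -86.3], [-33.4, -86.3], [-26.0, -86.3]]
f5.pkl [276 184   9   6  51] [[-43.8, 2.4], [-40.1, 2.4], [-36.5, 2.4]]
[49 48 46 39 43 55 79 84 67 63 59 64] [139 135  96  63  64 107 155  86  68  71  72  71  71  75]
[113 114 113 116 115 115 113 116 116 116 114 113 113 116 113  94  51 126
 111  65  67  65  64  64  68]
[128  98  69  61  48  40  46  69  57  35  35  35  33  40  76  78  77  78
  56  54  65  67  68  68  68  65]
[[-25.2, 75.2], [-24.2, 75.2], [-23.2, 75.2], [24.4, 76.5], [25.5, 76.6], [26.5, 76.6]]
[[-24.9, 25.3], [-23.9, 25.3], [-22.9, 25.3], [25.6, 26.0], [26.7, 26.1], [27.7, 26.1]]
```

Run:
```python
import pickle
from h import *
for n,rows in (("f4.pkl",(215,228,235)),("f5.pkl",(195,205,212))):
    f=pickle.load(open(n,"rb"));g=cv2.cvtColor(f["frame"],cv2.COLOR_RGB2GRAY).astype(int)
    for r in rows: print(n,r,g[r,260:308:1]); 
    for c in (267,268,269): print(c,(inH(wplane(f,(c,rows[1]),.1123))*1e3).round(1))
```

```text
f4.pkl 215 [ 97  93  95  95  94  98  91  74  62  44  43  41  39  41  38  41  43  42
  39  38  40  44  40  42  43  39  40  42  36  38  36  38  37  41  35  37
  39  42  40  41  41  41  74 107 109 106 106 106]
f4.pkl 228 [154 155 154 154 154 155 157 157 139  45  47  43  47  43  44  45  42  47
  46  46  45  45  44  42  47  45  43  42  47  46  47  48  43  47  45  44
  44  43  46  43  48  42  47  61  76 116 151 151]
f4.pkl 235 [134 137 137 135 137 134 138 139 125  45  48  48  47  51  50  44  49  48
  48  44  46  50  47  49  45  41  47  47  52  48  49  48  49  43  42  45
  47  45  50  48  49  49  51  57  77 119 150 152]
267 [ -49.4 -104.6  112.3]
268 [ -48.7 -104.6  112.3]
269 [ -47.9 -104.6  112.3]
f5.pkl 195 [95 96 96 94 95 94 87 54 44 40 39 42 44 46 43 39 46 42 44 40 42 42 41 45
 37 41 37 44 42 38 41 42 35 37 43 43 51 75 74 74 73 73 71 74 72 72 70 69]
f5.pkl 205 [ 98  99  99  98  95  92  79  69  44  45  42  46  41  47  37  43  46  47
  46  42  45  42  46  45  42  43  44  44  40  43  44  43  42  41  42  40
  48  77 101 108 107 107 106 110 108 107 106 107]
f5.pkl 212 [ 99  98 103 114 110 111 113 118  46  46  47  51  45  44  47  47  45  45
  47  44  45  41  44  48  46  45  46  42  42  44  44  47  38  42  44  45
  59  79  73  67  52  63  97 142 158 156 158 159]
267 [-51.4 -13.  112.3]
268 [-50.5 -13.  112.3]
269 [-49.7 -13.  112.3]
```

The knob centre is now at x ≈ -39 mm. The fully locked position is -39.5, and it started at -36.5. The lever was also pushed against its stop, and the jaw held after release.

```bash
python3 -c "
from bench import job;print(job.hand_in())"
```

```text
the job is handed in; nothing more can be done
None
```

I handed the job in at about 33 s of the 64 s allowed: the module lies flat on the rail, centred to within about 1 mm, with its plug end against the stop. It is clamped with the pad pushed in by about 3 mm and the lever fully locked (knob within about 0.5 mm of its end position); the hand-in returned no verdict.

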